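Unclip the coarse dicing cassette and hold it over the bowl

TASK

Two dicing-grid cassettes are clipped into the two bays of the storage base: pinch the two opposed side catches of the coarse one (three big openings) together and lift it out of its bay. Finish while still holding it by the pinched catches, level and still in the air over the middle of the steel bowl, a little above the rim (a few centimetres) and not touching it, so that I can brush the leftover bits into the bowl. Leave the fine-grid cassette clipped in and do not shove the bowl.

Things in the scene. Friction and masses are not known exactly. Their poses are not given: they have to be found in the camera images.
- station: Fixed base: 136 x 250 x 8 mm steel plate with two grey bays along its y axis, centres at y = +65 and -65 mm. Origin: centre of the plate's underside. Bay walls end 40 mm above the table. A cassette stands on the plate (underside 8 mm above the table) with 2 mm play; ledges in the walls at its +y and -y sides hold down its catches.
- coarse: The cassette to take: upright white frame, 100 (x) x 36 (y) x 64 mm tall, 0.17 to 0.32 kg, open below, near its top a steel grid of only two cross bars (three openings of 29 x 28 mm). Origin: centre of its underside, z up, x along its length; in the bay its axes are parallel to the base's. Either bay. It cannot be lifted unless both catches are pressed in at least 4 mm.
- coarse_grip (a point): Point midway between the coarse cassette's two catch paddles, 60 mm above its origin. Paddles stand in the middle of the +y and -y sides, each 30 mm wide (x), spanning 38 to 76 mm above the origin; outer faces 62 mm apart across y at rest, 48 mm when fully pressed. Outside the paddles there is free finger room from 32 mm above the origin upwards.
- coarse_left (a joint): Catch on the coarse cassette's +y side: 0 = out, latched; 0.007 m = fully pressed towards the cassette; a spring of about 2 N at rest and 6 N when fully pressed pushes it out again.
- coarse_right (a joint): Catch on the coarse cassette's -y side: 0 = out, latched; 0.007 m = fully pressed; same spring as the other.
- fine: The other cassette, same outside shape, size, catches and origin, but with a fine grid (9 cross bars and 2 lengthwise bars, small openings of about 7 x 8 mm). It stays clipped in its bay.
- bowl: Small loose steel bowl, 150 mm across the rim, 60 mm high, with a few berries in it. Origin: centre of its underside, on the table.
Not all that is in view belongs to the job. There is more than one size of the bowl; the job needs the largest.

How it is judged:
By the outcome, as a careful person would: the job done as asked, in the order asked, and still so for the second after the job is handed in, while the arm keeps its last pose, push and grip.
It also fails if it takes over 35 s, if anything falls off the work surface, if the arm or the gripper's body presses on something with over 40 N, if the wrist force passes 120 N, or if a joint passes its speed limit or range.

ROBOT

A 7-joint arm with a two-finger parallel gripper is mounted at the origin on a cart in front of the work surface, level with it; the furniture and walls round the work are solid. World frame = base frame: x ahead of the robot, y to its left, z up, the work surface at z = 0. Lengths are in m, angles in rad, forces in N, time in s.
With the tool pointing down it reaches from about 0.4 to 0.85 m from the base axis. Payload 4.5 kg.
Tool frame: the origin (TCP) lies between the finger pads; the fingertips stand 22 mm ahead of it and the grasp point (between the pads) lies 3 mm ahead of it; z points along the fingers, y is the line along which they close (so a half turn about z gives the same grasp; the last joint's range is limited). The gripper opens to 85 mm and grips with 20 to 120 N. Pads are 22 mm wide; open, the fingers measure 114 mm over their backs; the gripper's body (76 mm by 85 mm) begins 54 mm behind the grasp point. The pads swing forward as they close: fully open they stand 13 mm farther back than shut.
Start: joints at [1.319, 0.689, -0.195, 1.565, 0.157, 0.902, -0.215], TCP at [0.176, -0.6, 0.253] pointing down, gripper open.
Joint ranges: [-3.01, 3.01], [-0.46, 2.08], [-1.47, 1.51], [0.13, 2.56], [-1, 4.14], [0.04, 2.09], [-2.66, 2.66]. Speed limits (rad/s): [2.57, 2.57, 3.14, 3.14, 3.14, 3.14, 3.14].

INTERFACE

Orientations are given as a rotation vector (axis times angle).
In Python, from station import sensors, imaging, workorder gives the robot as it stands. The module is installed in compiled form; this text tells all that it offers.
- The arm moves only by the shell command python3 -m jog 'ROWS' [FORCE]. ROWS is JSON, a list of rows, each an object of numbers: "wx", "wy", "wz": the turn, a rotation vector about the tool's x, y, z in degrees; "x", "y", "z": the shift along the tool's x, y, z in mm; "claw": the opening, from 0 (shut) to 1 (fully open). In form: [{"wx": .., "wy": .., "wz": .., "x": .., "y": .., "z": .., "claw": ..}, ...]. A call has 1 to 20 rows; each row is the pose to reach, as a shift and turn from the pose commanded when the call began, along the tool's axes at that moment; what a row does not reach only later rows make up. A row lasts 1/8 s, in which the tool goes at most 62.5 mm and 10.7 degrees, less where a joint would pass 70% of its speed; a pose out of reach is approached as far as the arm can. A call with a gripper value outside its range is refused whole. The fingers move at their own pace and stop on an object; FORCE is the grip in N (left out, the last holds). Time passes only in rows, so rows that repeat a pose let the fingers close. It gives the time, the measured TCP pose, the force, the opening and the grip force at its end, in the units of the state.
- sensors.observe(): the state, without advancing time (a new reading comes with each control period).
- imaging.grab_frame(name): name is "scene" or "top" or "wrist"; returns a dict with "frame" (420x560x3 uint8, red, green, blue), "range_z" (420x560 float32, m along the optical axis (not along the pixel's ray), 0 where there is no reading), "mtx" (3x3 intrinsics, pixels), "k1" (the pictures are not rectified: a ray, as slopes to the right and down, at radius r is drawn at 1 + k1 r^2 times it, then the intrinsics apply), "origin" and "orientation" of the camera in the world; the wrist camera has in their place "hand_eye" (4x4, takes a point from camera to tool coordinates, whose origin is the TCP and whose axes are the flange's). Camera axes: x right, y up, looking along -z (the intrinsics and any distortion apply to the point x, -y, -z); pixel columns grow to the right and rows downward; lengths in m; the calibration is good to about 2 mm. A picture is of the moment at which its call begins: read the wrist's pose just before it.
- workorder.hand_in(): hands the job in; it is judged then, once.
The state is a dict: "t": time; "qpos": joint angles; "joint_vel": joint speeds; "joint_torque": joint torques, N m; "eef_pos": TCP position; "eef_rot": TCP orientation; "wrist_force": force on the tool from outside, world axes, zero at the start; "moment": the same for the moment, N m; "width": opening from 0.0 (shut) to 1.0 (fully open); "finger_force": force on a finger pad.
Only numpy, scipy, OpenCV 4.12 (cv2) and the standard library are available. Lean on these libraries where they do the work, as an engineer would, in place of code of your own. Each camera call takes 0.05 s, during which the arm holds its last target. There are 200 camera calls.

## Working session

There is one attempt and no reset: what is moved stays moved. The work goes in short steps, Python scripts to look and compute and a shell command to move; the robot and the scene stay as the last step left them, time stands still between calls to the robot, and variables do not carry over. Pictures are saved under pics/ and viewed, at most 10 in all, crops included, and the job is handed in when it is done.

```bash
mkdir -p pics
cat > h.py <<'E'
import numpy as np,cv2
from scipy.spatial.transform import Rotation as R
from station import sensors,imaging
def cam(name):
    s=sensors.observe(); f=imaging.grab_frame(name)
    if 'hand_eye' in f:
        T=np.eye(4);T[:3,:3]=R.from_rotvec(s['eef_rot']).as_matrix();T[:3,3]=s['eef_pos'];T=T@np.array(f['hand_eye'])
    else:
        o=np.array(f['orientation']);T=np.eye(4)
        T[:3,:3]=o if o.shape==(3,3) else R.from_rotvec(o).as_matrix();T[:3,3]=f['origin']
    f['T']=T;return f
def cloud(f):
    h,w=f['range_z'].shape;K=np.array(f['mtx']);v,u=np.mgrid[:h,:w]
    x=(u-K[0,2])/K[0,0];y=(v-K[1,2])/K[1,1];a,b=x.copy(),y.copy()
    for _ in range(8):
        g=1+f['k1']*(a*a+b*b);a=x/g;b=y/g
    z=f['range_z'];P=np.stack([a*z,-b*z,-z],-1)@f['T'][:3,:3].T+f['T'][:3,3]
    P[z<=0]=np.nan;return P
E
python3 - <<'E'
from h import *
s=sensors.observe();print(s)
for n in('scene','top','wrist'):
    f=cam(n);cv2.imwrite(f'pics/{n}.png',f['frame'][...,::-1]);np.savez(f'{n}.npz',P=cloud(f),I=f['frame']);print(n,f['k1'],f['T'].round(3).tolist())
E
```

```text
{'t': 0.0, 'qpos': array([ 1.3187846 ,  0.69000941, -0.19450785,  1.56636397,  0.15729724,
        0.90247768, -0.21509094]), 'joint_vel': array([ 0.00165778, -0.00067529, -0.0006915 , -0.00180093,  0.00010066,
        0.0013526 ,  0.00074511]), 'joint_torque': array([-4.02001888e-04, -5.39610600e+01, -1.26629278e+00, -1.58544695e+01,
        9.29226255e-03,  9.55509895e-03,  3.92907270e-05]), 'eef_pos': array([ 0.17598919, -0.59907024,  0.25246267]), 'eef_rot': array([-3.10774214e+00, -4.47304634e-01,  6.22610975e-04]), 'wrist_force': array([-0.86636582,  0.33542194, -0.38263863]), 'moment': array([ 3.62958353e-02, -1.47949389e-02, -9.08446378e-05]), 'finger_force': 0.0, 'width': 1.0007202251409146}
scene -0.07801590754707116 [[-0.573, 0.605, -0.553, 0.095], [-0.819, -0.423, 0.386, 0.512], [-0.001, 0.675, 0.738, 0.686], [0.0, 0.0, 0.0, 1.0]]
top -0.015147941796317479 [[0.009, 0.978, -0.209, 0.358], [-1.0, 0.008, -0.006, 0.184], [-0.004, 0.209, 0.978, 1.032], [0.0, 0.0, 0.0, 1.0]]
wrist -0.0642590321531213 [[0.282, 0.907, 0.314, 0.257], [-0.959, 0.267, 0.09, -0.574], [-0.002, -0.327, 0.945, 0.373], [0.0, 0.0, 0.0, 1.0]]
```

View pics/top.png

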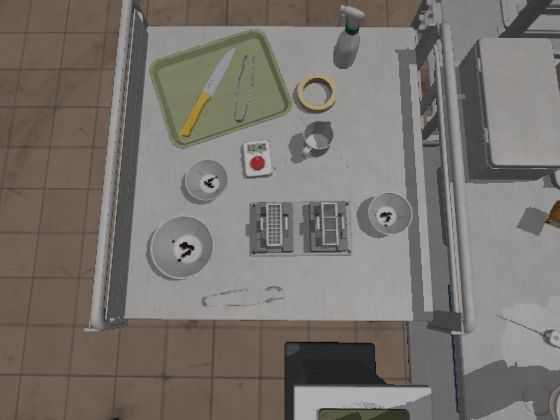

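View pics/scene.png

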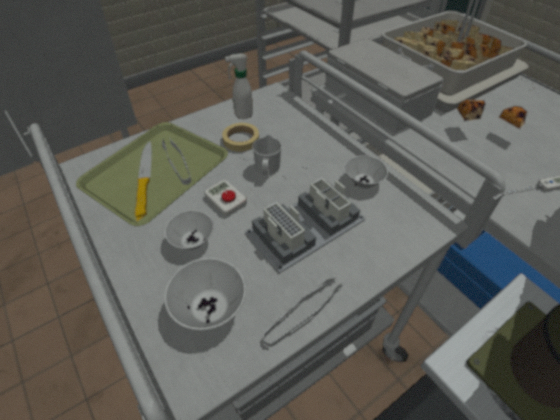

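The top view shows the coarse cassette, with three openings, in the right-hand bay at about (328,227). The fine one is at (273,227) and the largest bowl at (182,248). Guard rails run along both sides. Next I'll measure these.

Run:
```python
from h import *
d=np.load('top.npz');P=d['P'];I=d['I']
for n,(u,v) in dict(table=(230,290),coarse=(316,225),coarseR=(340,225),fine=(263,225),plate=(299,245),bowl=(182,262),Rrail=(462,200),Rrail2=(452,60),Lrail=(110,200),Lrail2=(97,300)).items(): print(n,P[v,u].round(3))
def sel(u0,u1,v0,v1,z0,z1):
    Q=P[v0:v1,u0:u1].reshape(-1,3);return Q[(Q[:,2]>z0)&(Q[:,2]<z1)]
for n,b in dict(coarse=(300,358,195,260),fine=(245,299,195,260)).items():
    for z0,z1 in((.06,.078),(.078,.1),(.03,.046)):
        Q=sel(*b,z0,z1);r=cv2.minAreaRect((Q[:,:2]*1000).astype(np.float32));print(n,z0,len(Q),r,Q.min(0).round(3),Q.max(0).round(3))
Q=sel(140,225,205,285,.052,.075);r=cv2.minEnclosingCircle((Q[:,:2]*1000).astype(np.float32));print('bowl',len(Q),r,Q[:,2].max())
Q=sel(235,365,190,265,.004,.015);print('plate',len(Q),cv2.minAreaRect((Q[:,:2]*1000).astype(np.float32)))
m=np.load('scene.npz')['P'].reshape(-1,3)
for P_ in (P.reshape(-1,3),m):
  for y0,y1 in((-.45,-.2),(.3,.6)):
    Q=P_[(P_[:,1]>y0)&(P_[:,1]<y1)&(P_[:,0]>.2)&(P_[:,0]<1)&(P_[:,2]>.1)];
    if len(Q):print('rail',len(Q),Q.min(0).round(3),Q.max(0).round(3))
c=cv2.resize(I[185:270,240:360],(720,510),interpolation=cv2.INTER_CUBIC);cv2.imwrite('pics/c.png',c[...,::-1])
```

```text
table [ 0.368  0.315 -0.004]
coarse [0.517 0.11  0.076]
coarseR [0.519 0.053 0.064]
fine [0.523 0.236 0.033]
plate [0.478 0.147 0.007]
bowl [0.434 0.434 0.004]
Rrail [ 0.563 -0.203  0.145]
Rrail2 [ 0.903 -0.209  0.142]
Lrail [0.558 0.568 0.14 ]
Lrail2 [0.343 0.574 0.142]
coarse 0.06 341 ((520.8259887695312, 81.34107208251953), (99.3336181640625, 58.860565185546875), 1.7619205713272095) [0.471 0.051 0.06 ] [0.571 0.111 0.077]
coarse 0.078 65 ((521.5806884765625, 79.62503814697266), (30.05379867553711, 62.631263732910156), 1.0893226861953735) [0.506 0.048 0.078] [0.537 0.111 0.088]
coarse 0.03 814 ((520.5775146484375, 79.63299560546875), (119.08792114257812, 88.1264877319336), 0.9702661633491516) [0.461 0.036 0.03 ] [0.58  0.124 0.046]
fine 0.06 481 ((517.7888793945312, 209.35804748535156), (98.3368911743164, 63.32890319824219), 0.451529324054718) [0.469 0.178 0.06 ] [0.567 0.241 0.078]
fine 0.078 63 ((518.2532348632812, 210.0968475341797), (30.004369735717773, 60.08784866333008), 0.37147706747055054) [0.503 0.18  0.079] [0.533 0.24  0.087]
fine 0.03 815 ((518.7766723632812, 208.88345336914062), (120.01976776123047, 86.65674591064453), 1.2259793281555176) [0.459 0.165 0.03 ] [0.579 0.253 0.046]
bowl 656 ((466.8401794433594, 421.86029052734375), 75.2972640991211) 0.06503994451212614
plate 2482 ((526.0818481445312, 147.8392333984375), (184.85231018066406, 318.5794372558594), 1.6269280910491943)
rail 12160 [ 0.281 -0.45   0.1  ] [ 1.    -0.2    0.236]
rail 4517 [0.279 0.564 0.1  ] [1.    0.6   0.149]
rail 4749 [ 0.276 -0.45   0.1  ] [ 1.   -0.2   0.26]
rail 5255 [0.284 0.564 0.1  ] [0.999 0.594 0.146]
```

View pics/c.png

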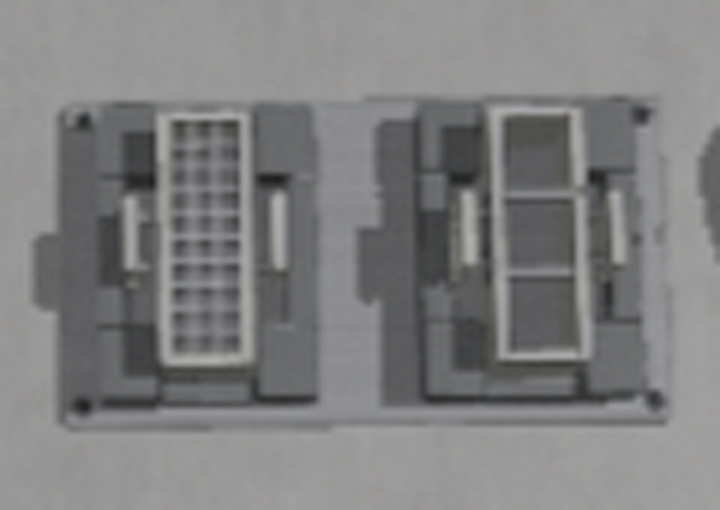

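The crop shows the fine grid on the left and the coarse one (three openings) on the right, with its paddles at about (468,228) and (617,228). The coarse grip point is at about (0.521, 0.080, 0.068) with yaw about 1.3°. The bays measure 130 mm apart, as they should. The bowl is at (0.467, 0.422), radius 75 mm, also as stated. The rails reach 0.15 m, so I'll go over them high up.

```bash
cat >> h.py <<'E'
def rows(*pts,yaw=None):
    s=sensors.observe();M=R.from_rotvec(s['eef_rot'])
    for p in pts: print('tool mm',(M.inv().apply(np.array(p)-s['eef_pos'])*1000).round(1))
    if yaw is not None:
        c,n=np.cos(yaw),np.sin(yaw);G=R.from_matrix([[c,n,0],[n,-c,0],[0,0,-1]]);print('turn deg',np.degrees((M.inv()*G).as_rotvec()).round(2))
E
python3 -c "
from h import *
rows((.176,-.6,.40),(.38,-.3,.40),(.521,.08,.30),(.521,.08,.25),yaw=np.radians(1.3))"
```

```text
tool mm [  -0.3    0.5 -147.4]
tool mm [ 280.1 -229.8 -147.1]
tool mm [ 522.5 -554.5  -46.6]
tool mm [ 522.5 -554.4    3.4]
turn deg [-0.08  0.02 15.08]
```

```bash
python3 -m jog '[{"z":-60,"claw":1},{"z":-120},{"z":-147},{"x":40,"y":-33,"z":-147,"wz":3},{"x":80,"y":-66,"z":-147,"wz":6},{"x":120,"y":-98,"z":-147,"wz":9},{"x":160,"y":-131,"z":-147,"wz":12},{"x":200,"y":-164,"z":-147,"wz":15},{"x":240,"y":-197,"z":-147,"wz":15},{"x":280,"y":-230,"z":-147,"wz":15},{"x":315,"y":-276,"z":-147,"wz":15},{"x":350,"y":-322,"z":-147,"wz":15},{"x":385,"y":-370,"z":-147,"wz":15},{"x":420,"y":-416,"z":-147,"wz":15},{"x":455,"y":-462,"z":-147,"wz":15},{"x":490,"y":-508,"z":-110,"wz":15},{"x":522,"y":-554,"z":-70,"wz":15},{"x":522,"y":-554,"z":-47,"wz":15},{"x":522,"y":-554,"z":-47,"wz":15},{"x":522,"y":-554,"z":-47,"wz":15}]' 40
python3 - <<'E'
from h import *
s=sensors.observe();print(s['qpos'])
f=cam('wrist');P=cloud(f);cv2.imwrite('pics/w1.png',f['frame'][...,::-1])
m=(P[...,2]>.076)&(P[...,2]<.095)&(abs(P[...,0]-.52)<.04)&(abs(P[...,1]-.08)<.05)
n,l,st,c=cv2.connectedComponentsWithStats(m.astype(np.uint8))
for i in range(1,n):
    if st[i,4]>30: Q=P[l==i];print(st[i,4],c[i].round(),Q.min(0).round(4),Q.max(0).round(4))
Q=P[(P[...,2]>.066)&(P[...,2]<.076)&(abs(P[...,0]-.52)<.07)&(abs(P[...,1]-.08)<.022)];print(cv2.minAreaRect((Q[:,:2]*1000).astype(np.float32)))
rows((.521,.08,.071),yaw=np.radians(1.3))
E
```

```text
[ 1.31881555  0.68982124 -0.1945074   1.56610897  0.15730643  0.9025039
 -0.21512174]
((0.0, 0.0), (0.0, 0.0), 0.0)
tool mm [ 522.5 -554.3  182.4]
turn deg [-6.000e-02  1.000e-02  1.508e+01]schema error: expected keys wx, wy, wz, x, y, z, claw
```

View pics/w1.png

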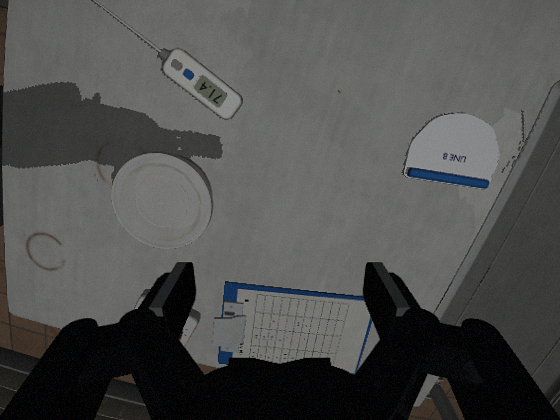

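The jog was refused because every row needs all seven keys. The picture only shows the side table under the start pose. I'll resend the full rows.

```bash
python3 -m jog '[{"wx":0,"wy":0,"wz":0,"x":0,"y":0,"z":-60,"claw":1},{"wx":0,"wy":0,"wz":0,"x":0,"y":0,"z":-120,"claw":1},{"wx":0,"wy":0,"wz":0,"x":0,"y":0,"z":-147,"claw":1},{"wx":0,"wy":0,"wz":3,"x":40,"y":-33,"z":-147,"claw":1},{"wx":0,"wy":0,"wz":6,"x":80,"y":-66,"z":-147,"claw":1},{"wx":0,"wy":0,"wz":9,"x":120,"y":-98,"z":-147,"claw":1},{"wx":0,"wy":0,"wz":12,"x":160,"y":-131,"z":-147,"claw":1},{"wx":0,"wy":0,"wz":15,"x":200,"y":-164,"z":-147,"claw":1},{"wx":0,"wy":0,"wz":15,"x":240,"y":-197,"z":-147,"claw":1},{"wx":0,"wy":0,"wz":15,"x":280,"y":-230,"z":-147,"claw":1},{"wx":0,"wy":0,"wz":15,"x":315,"y":-276,"z":-147,"claw":1},{"wx":0,"wy":0,"wz":15,"x":350,"y":-322,"z":-147,"claw":1},{"wx":0,"wy":0,"wz":15,"x":385,"y":-370,"z":-147,"claw":1},{"wx":0,"wy":0,"wz":15,"x":420,"y":-416,"z":-147,"claw":1},{"wx":0,"wy":0,"wz":15,"x":455,"y":-462,"z":-147,"claw":1},{"wx":0,"wy":0,"wz":15,"x":490,"y":-508,"z":-110,"claw":1},{"wx":0,"wy":0,"wz":15,"x":522,"y":-554,"z":-70,"claw":1},{"wx":0,"wy":0,"wz":15,"x":522,"y":-554,"z":-47,"claw":1},{"wx":0,"wy":0,"wz":15,"x":522,"y":-554,"z":-47,"claw":1},{"wx":0,"wy":0,"wz":15,"x":522,"y":-554,"z":-47,"claw":1}]' 40
cat > m.py <<'E'
from h import *
s=sensors.observe();print(s['qpos'],s['eef_pos'])
f=cam('wrist');P=cloud(f);cv2.imwrite('pics/w2.png',f['frame'][...,::-1])
m=(P[...,2]>.076)&(P[...,2]<.095)&(abs(P[...,0]-.52)<.04)&(abs(P[...,1]-.08)<.05)
n,l,st,c=cv2.connectedComponentsWithStats(m.astype(np.uint8))
for i in range(1,n):
    if st[i,4]>30: Q=P[l==i];print(st[i,4],c[i].round(),Q.min(0).round(4),Q.max(0).round(4))
Q=P[(P[...,2]>.066)&(P[...,2]<.076)&(abs(P[...,0]-.52)<.07)&(abs(P[...,1]-.08)<.022)];print(cv2.minAreaRect((Q[:,:2]*1000).astype(np.float32)))
rows((.521,.08,.071),yaw=np.radians(1.3))
E
python3 m.py
```

```text
t: 2.7
eef_pos: [0.5213, 0.078, 0.3013]
eef_rot: [3.141, 0.035, 0.002]
wrist_force: [-0.2, -0.1, 0.8]
width: 1.003
finger_force: 0.0
[-0.03389073  0.50802164 -0.31811972  1.79502031  0.20182646  0.86926735
 -1.99355825] [0.52127623 0.07797393 0.30126419]
124 [255. 176.] [0.5056 0.1046 0.0769] [0.5351 0.1093 0.0855]
115 [303. 176.] [0.5067 0.0487 0.0766] [0.536  0.054  0.0857]
((521.114013671875, 78.94712829589844), (99.42182922363281, 36.39326858520508), 0.518721342086792)
tool mm [ -1.   -2.2 230.7]
turn deg [ 0.02 -0.14 -0.04]
```

The wrist depth puts the paddles' midpoint at (0.521, 0.079), with 61 mm over the outer faces, which agrees with the top view. I'll descend there.

```bash
python3 -m jog '[{"wx":0,"wy":0,"wz":0,"x":-0.5,"y":-1,"z":50,"claw":1},{"wx":0,"wy":0,"wz":0,"x":-0.5,"y":-1,"z":100,"claw":1},{"wx":0,"wy":0,"wz":0,"x":-0.5,"y":-1,"z":140,"claw":1},{"wx":0,"wy":0,"wz":0,"x":-0.5,"y":-1,"z":170,"claw":1},{"wx":0,"wy":0,"wz":0,"x":-0.5,"y":-1,"z":190,"claw":1},{"wx":0,"wy":0,"wz":0,"x":-0.5,"y":-1,"z":205,"claw":1},{"wx":0,"wy":0,"wz":0,"x":-0.5,"y":-1,"z":218,"claw":1},{"wx":0,"wy":0,"wz":0,"x":-0.5,"y":-1,"z":229,"claw":1},{"wx":0,"wy":0,"wz":0,"x":-0.5,"y":-1,"z":229,"claw":1},{"wx":0,"wy":0,"wz":0,"x":-0.5,"y":-1,"z":229,"claw":1}]' 40
python3 - <<'E'
from h import *
f=cam('wrist');cv2.imwrite('pics/w3.png',f['frame'][...,::-1])
rows((.521,.079,.071),yaw=np.radians(1.2))
E
```

```text
t: 4.0
eef_pos: [0.5206, 0.0801, 0.0716]
eef_rot: [-3.141, -0.038, -0.001]
wrist_force: [0.1, -0.7, -0.0]
width: 0.999
finger_force: 0.0
tool mm [0.3 1.1 0.7]
turn deg [-0.01 -0.05  0.18]
```

View pics/w3.png

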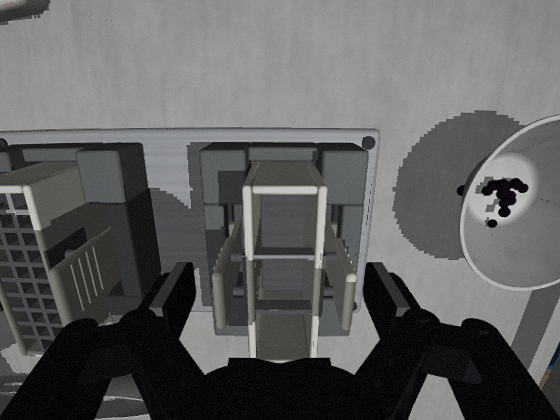

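The fingers straddle the two paddles (about x=225 and x=352) and sit about 1–3 mm to the left of centre. I'll correct by +1.5 mm in tool y and close.

```bash
python3 -m jog '[{"wx":0,"wy":0,"wz":0,"x":0,"y":1.5,"z":0.5,"claw":1},{"wx":0,"wy":0,"wz":0,"x":0,"y":1.5,"z":0.5,"claw":0.8},{"wx":0,"wy":0,"wz":0,"x":0,"y":1.5,"z":0.5,"claw":0.7},{"wx":0,"wy":0,"wz":0,"x":0,"y":1.5,"z":0.5,"claw":0.5},{"wx":0,"wy":0,"wz":0,"x":0,"y":1.5,"z":0.5,"claw":0.3},{"wx":0,"wy":0,"wz":0,"x":0,"y":1.5,"z":0.5,"claw":0.3},{"wx":0,"wy":0,"wz":0,"x":0,"y":1.5,"z":0.5,"claw":0.3},{"wx":0,"wy":0,"wz":0,"x":0,"y":1.5,"z":0.5,"claw":0.3},{"wx":0,"wy":0,"wz":0,"x":0,"y":1.5,"z":0.5,"claw":0.3}]' 40
```

```text
t: 5.18
eef_pos: [0.5207, 0.0781, 0.0722]
eef_rot: [3.141, 0.036, 0.002]
wrist_force: [-2.6, -1.7, 14.6]
width: 0.519
finger_force: 39.6
```

```bash
python3 -m jog '[{"wx":0,"wy":0,"wz":0,"x":0,"y":0,"z":-2,"claw":0.3},{"wx":0,"wy":0,"wz":0,"x":0,"y":0,"z":-4,"claw":0.3},{"wx":0,"wy":0,"wz":0,"x":0,"y":0,"z":-7,"claw":0.3},{"wx":0,"wy":0,"wz":0,"x":0,"y":0,"z":-10,"claw":0.3},{"wx":0,"wy":0,"wz":0,"x":0,"y":0,"z":-10,"claw":0.3}]' 40
python3 - <<'E'
from h import *
f=cam('wrist');cv2.imwrite('pics/w4.png',f['frame'][...,::-1])
E
```

```text
t: 5.8
eef_pos: [0.5205, 0.0785, 0.0809]
eef_rot: [-3.141, -0.038, -0.001]
wrist_force: [0.3, 0.6, -2.7]
width: 0.516
finger_force: 41.3
```

View pics/w4.png

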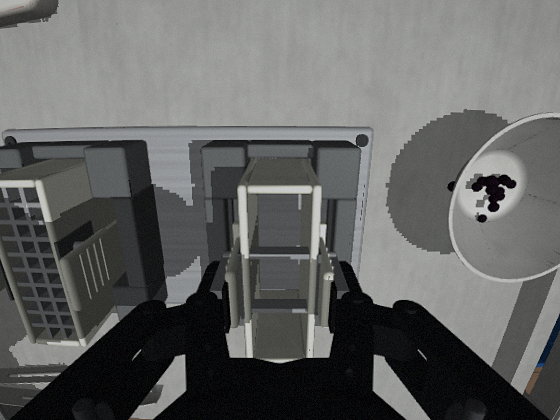

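The picture shows both paddles pressed in and the cassette riding up with the gripper. The vertical force of -2.7 N is about its weight, so it is unlatched. I'll lift it clear, then carry it to the bowl.

```bash
python3 -m jog '[{"wx":0,"wy":0,"wz":0,"x":0,"y":0,"z":-6,"claw":0.3},{"wx":0,"wy":0,"wz":0,"x":0,"y":0,"z":-14,"claw":0.3},{"wx":0,"wy":0,"wz":0,"x":0,"y":0,"z":-24,"claw":0.3},{"wx":0,"wy":0,"wz":0,"x":0,"y":0,"z":-36,"claw":0.3},{"wx":0,"wy":0,"wz":0,"x":0,"y":0,"z":-50,"claw":0.3},{"wx":0,"wy":0,"wz":0,"x":0,"y":0,"z":-68,"claw":0.3},{"wx":0,"wy":0,"wz":0,"x":0,"y":0,"z":-88,"claw":0.3},{"wx":0,"wy":0,"wz":0,"x":0,"y":0,"z":-110,"claw":0.3},{"wx":0,"wy":0,"wz":0,"x":0,"y":0,"z":-132,"claw":0.3},{"wx":0,"wy":0,"wz":0,"x":0,"y":0,"z":-150,"claw":0.3},{"wx":0,"wy":0,"wz":0,"x":0,"y":0,"z":-165,"claw":0.3},{"wx":0,"wy":0,"wz":0,"x":0,"y":0,"z":-170,"claw":0.3},{"wx":0,"wy":0,"wz":0,"x":0,"y":0,"z":-170,"claw":0.3}]' 40
python3 - <<'E'
from h import *
for n in('top','scene'):
    f=cam(n);cv2.imwrite(f'pics/{n}2.png',f['frame'][...,::-1])
rows((.467,.422,.25),(.467,.422,.162),yaw=np.radians(1.2))
E
```

```text
t: 7.48
eef_pos: [0.5203, 0.0784, 0.2509]
eef_rot: [3.141, 0.038, 0.0]
wrist_force: [-0.5, -1.5, -2.7]
width: 0.519
finger_force: 41.2
tool mm [-4.470e+01 -3.448e+02  1.000e-01]
tool mm [ -44.5 -344.8   88.1]
turn deg [0.02 0.07 0.18]
```

View pics/scene2.png

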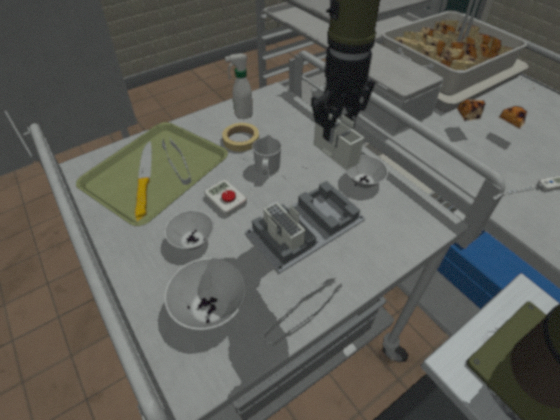

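The scene view shows the cassette hanging level in the gripper at about (340,140), its bay empty and the fine one still clipped in. Next I'll carry it over the bowl and go down.

```bash
python3 -m jog '[{"wx":0,"wy":0,"wz":0,"x":-1,"y":-10,"z":0,"claw":0.3},{"wx":0,"wy":0,"wz":0,"x":-4,"y":-30,"z":0,"claw":0.3},{"wx":0,"wy":0,"wz":0,"x":-8,"y":-60,"z":0,"claw":0.3},{"wx":0,"wy":0,"wz":0,"x":-13,"y":-100,"z":0,"claw":0.3},{"wx":0,"wy":0,"wz":0,"x":-18,"y":-140,"z":0,"claw":0.3},{"wx":0,"wy":0,"wz":0,"x":-23,"y":-180,"z":0,"claw":0.3},{"wx":0,"wy":0,"wz":0,"x":-28,"y":-220,"z":0,"claw":0.3},{"wx":0,"wy":0,"wz":0,"x":-34,"y":-260,"z":0,"claw":0.3},{"wx":0,"wy":0,"wz":0,"x":-39,"y":-295,"z":0,"claw":0.3},{"wx":0,"wy":0,"wz":0,"x":-42,"y":-325,"z":0,"claw":0.3},{"wx":0,"wy":0,"wz":0,"x":-44,"y":-340,"z":5,"claw":0.3},{"wx":0,"wy":0,"wz":0,"x":-45,"y":-345,"z":15,"claw":0.3},{"wx":0,"wy":0,"wz":0,"x":-45,"y":-345,"z":30,"claw":0.3},{"wx":0,"wy":0,"wz":0,"x":-45,"y":-345,"z":48,"claw":0.3},{"wx":0,"wy":0,"wz":0,"x":-45,"y":-345,"z":64,"claw":0.3},{"wx":0,"wy":0,"wz":0,"x":-45,"y":-345,"z":78,"claw":0.3},{"wx":0,"wy":0,"wz":0,"x":-45,"y":-345,"z":86,"claw":0.3},{"wx":0,"wy":0,"wz":0,"x":-45,"y":-345,"z":88,"claw":0.3},{"wx":0,"wy":0,"wz":0,"x":-45,"y":-345,"z":88,"claw":0.3},{"wx":0,"wy":0,"wz":0,"x":-45,"y":-345,"z":88,"claw":0.3}]' 40
python3 - <<'E'
from h import *
f=cam('scene');P=cloud(f);I=f['frame'];g=cam('top')['frame']
a=cv2.resize(I[180:350,120:300],(420,397));b=cv2.resize(g[170:310,110:260],(380,355))
c=np.zeros((400,800,3),np.uint8);c[:397,:420]=a;c[:355,420:]=b;cv2.imwrite('pics/fin.png',c[...,::-1])
def circ(P,z0=.055,z1=.066):
    Q=P[(P[...,2]>z0)&(P[...,2]<z1)&(abs(P[...,0]-.467)<.1)&(abs(P[...,1]-.422)<.1)];x,y=Q[:,0],Q[:,1]
    s=np.linalg.lstsq(np.c_[2*x,2*y,np.ones(len(x))],x*x+y*y,rcond=None)[0];return len(x),s[:2],np.sqrt(s[2]+s[0]**2+s[1]**2)
print(circ(P),circ(np.load('top.npz')['P']),circ(np.load('scene.npz')['P']))
Q=P[(P[...,2]>.08)&(P[...,2]<.2)&(abs(P[...,0]-.467)<.07)&(abs(P[...,1]-.422)<.06)];print(Q.min(0),Q.max(0),np.percentile(Q,1,axis=0))
E
```

```text
t: 10.07
eef_pos: [0.4674, 0.4227, 0.1634]
eef_rot: [-3.141, -0.038, -0.001]
wrist_force: [0.4, 0.4, -1.7]
width: 0.517
finger_force: 41.3
(659, array([0.46401397, 0.42213239]), np.float64(0.07192736940599544)) (525, array([0.46648582, 0.42209492]), np.float64(0.07126209630092491)) (777, array([0.46404529, 0.42195937]), np.float64(0.07200081838700212))
[0.41404622 0.36740502 0.09843542] [0.51515999 0.47628794 0.19990178] [0.41580171 0.37472809 0.10228434]
```

View pics/fin.png

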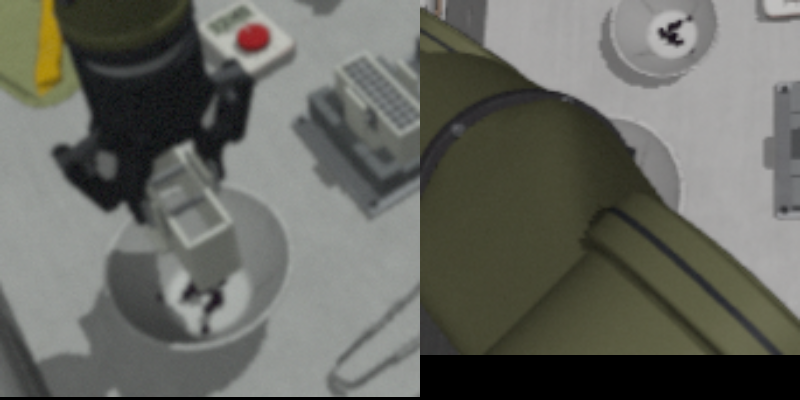

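The picture shows the cassette hanging level over the middle of the bowl. Its underside is at z≈0.100, about 40 mm above the rim, and the bowl hasn't moved. I'll lower it slightly, let it settle and hand in.

```bash
python3 -m jog '[{"wx":0,"wy":0,"wz":0,"x":-1,"y":0,"z":4,"claw":0.3},{"wx":0,"wy":0,"wz":0,"x":-1,"y":0,"z":8,"claw":0.3},{"wx":0,"wy":0,"wz":0,"x":-1,"y":0,"z":8,"claw":0.3},{"wx":0,"wy":0,"wz":0,"x":-1,"y":0,"z":8,"claw":0.3},{"wx":0,"wy":0,"wz":0,"x":-1,"y":0,"z":8,"claw":0.3},{"wx":0,"wy":0,"wz":0,"x":-1,"y":0,"z":8,"claw":0.3}]' 40 && python3 -c "
from station import workorder;print(workorder.hand_in())"
```

```text
t: 10.92
eef_pos: [0.4662, 0.4224, 0.1549]
eef_rot: [-3.141, -0.038, -0.0]
wrist_force: [0.4, -0.5, -1.7]
width: 0.516
finger_force: 41.3
the job is handed in; nothing more can be done
None
```

The job is handed in at about 11 s: the coarse cassette is held by its pinched catches, level over the middle of the largest bowl about 3 cm above the rim, with the fine one still clipped in and the bowl not moved; no verdict came back.

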